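# Tip a plaque onto its back and clamp it for drilling

## Task

A hexagonal wooden plaque was left standing on its edge on the drilling board. Tip it over towards the toggle clamp with a light push, without gripping it, so that it lies flat on its plain back with the ringed face up. Then push the clamp's handle all the way down, so that its rubber foot holds the plaque on the board, let go, and leave the other things on the bench where they are.

Things in the scene. Friction and masses are not known exactly. Their poses are not given: they have to be found in the camera images.
- plaque: Loose hexagonal wooden plaque, 150 mm across flats, 24 mm thick, 0.3 kg; front with three burned rings, back plain. Starts standing on an 87 mm edge flat on the board (top at 168 mm); about 0.4 N near its top tips it past 9 degrees, then it falls by itself. Origin: its centre. z: out of the ringed front (at the start level, away from the clamp). x: to the flat that is on top at the start.
- jig: Fixed plywood drilling board with a toggle clamp. Origin on the bench under the board; x runs along it from plaque to clamp, z up. Board x -210 to 230, y +-135, top z = 18 mm. Clamp moves in plane y = 0; its bracket fills x 85 to 160, z to 71 mm, 52 mm wide; the open arm leans over x 35 to 110, up to z = 185 mm. Shut, its foot is at x = 10 mm. Plaque starts near x = -120 mm.
- clamp_handle (a joint): Angle of the clamp's handle: 0 = open (66 degrees above level, leaning to the board's +x), 1.15 rad = shut, its stop (level, pointing to the board's +x). Pushing it towards +x and down shuts it; a linkage brings the arm down. Stiff: stays where it is left, needs about 5 N at its end, 8 N at the last, when the foot presses.
- handle_pivot (a point): Point on the axis of the clamp's handle (the axis is the board's y), at board x = 132, y = 0, z = 64 mm.
- handle_end (a point): Middle of the free end of the clamp's handle, 148 mm from the handle pivot. The handle is straight; its black vinyl grip, 22 mm wide and 18 mm thick, spans 53 to 148 mm from the pivot.
- clamp_foot: Black rubber foot of the clamp, 19 mm across, on the arm; sprung, gives up to 6 mm. Origin on its axis, 13 mm from its free end, which is towards its own -z (down when shut). Shut on the plaque it is pressed in about 4 mm and holds with about 4 to 5 N.
- mallet: Rubber mallet with wooden handle, 320 mm long, head 105 x 62 mm, lying on the bench beyond the plaque end of the board. Origin: on the bench under the handle, 110 mm from the head. To be left alone.
- try_square: Try square, dark wooden stock and 190 mm steel blade, 22 mm high, on the bench beside the board. Origin: on the bench under the middle of the blade. To be left alone.
- bit_tin: Grey drill-bit tin 85 x 50 x 24 mm, on the board beside the clamp. Origin: centre of its underside. To be left alone.
- pencil: Flat carpenter's pencil 155 x 13 x 7 mm, on the board on the other side of the clamp. Origin: centre of its underside. To be left alone.
- glue: Upright glue bottle, 64 mm across, 185 mm high, on the bench by the corner of the board at its clamp end. Origin: centre of its underside. To be left alone.
- tape: Tape measure 72 x 36 x 70 mm, standing on the bench beside the board. Origin: centre of its underside. To be left alone.
- f_clamp: Steel F-clamp 300 mm long, 28 mm high, lying on the bench beyond the board's clamp end. Origin: under its bar's middle. To be left alone.
Mind the look-alikes: they are no part of the job. There is more than one size of the plaque; the one meant has the size given above.

How it is judged:
On the way:
1. the plaque lies flat on the board, ringed face up, untouched by the robot, while the clamp is still open (angle between plaque's own z axis and vertical below 0.06 rad and z of plaque in the frame of jig between 0.026 and 0.034 m and value of joint clamp_handle below 0.4 rad and contact force between each of the arm, the fingers and plaque below 0.1 N and linear speed of plaque below 0.02 m/s), for 0.2 s.
At the end, for the whole second after the job is handed in: The plaque lies at rest flat on the board (within 0.06 rad, its centre 26 to 34 mm above the bench), ringed face up; the clamp's handle is down (beyond 1.10 of 1.15 rad) and the rubber foot presses on the plaque with more than 1 N, within 65 mm of its centre in plan (angle between plaque's own z axis and vertical below 0.06 rad and z of plaque in the frame of jig between 0.026 and 0.034 m and value of joint clamp_handle above 1.1 rad and contact force between clamp_foot and plaque above 1 N and horizontal distance between clamp_foot and plaque below 0.065 m and linear speed of plaque below 0.01 m/s); the robot touches nothing.
It fails at once if the plaque is gripped or shoved: the robot presses on it with more than 15 N (contact force between any of the fingers, the arm and plaque above 15 N).
It fails at once if another thing on the bench is moved by more than 20 mm (distance of any of mallet, try_square, bit_tin, pencil, glue, tape, f_clamp from where it was at the start of the episode above 0.02 m).
It also fails if it takes over 40 s, if anything falls off the work surface, if the arm or the gripper's body presses on something with over 40 N, if the wrist force passes 120 N, or if a joint passes its speed limit or range.

## Robot

A 6-joint arm with a two-finger parallel gripper is mounted at the origin on the work surface. World frame = base frame: x ahead of the robot, y to its left, z up, the work surface at z = 0. Lengths are in m, angles in rad, forces in N, time in s.
With the tool pointing down it reaches from about 0.275 to 0.875 m from the base axis. Payload 12.5 kg.
Tool frame: the origin (TCP) lies at the very end of the fingers, on their centre line; the grasp point (between the pads) lies behind it (tcp_to_grasp is the z of the grasp point in the tool frame, in m); z points along the fingers, y is the line along which they close (so a half turn about z gives the same grasp; the last joint's range is limited). The gripper opens to 85 mm and grips with 20 to 120 N. Pads are 22 mm wide; open, the fingers measure 114 mm over their backs; the gripper's body (76 mm by 85 mm) begins 54 mm behind the grasp point. The pads swing forward as they close: fully open they stand 13 mm farther back than shut.
Start: joints at [1.144, 0.351, 1.652, -0, 1.139, -0.085], TCP at [0.184, 0.518, 0.231] pointing down, gripper open.
Joint ranges: [-2.75, 2.75], [-0.79, 2.1], [0.01, 2.65], [-1.57, 4.71], [0.07, 3.14], [-2.87, 2.87]. Speed limits (rad/s): [2.22, 2.22, 2.79, 3.14, 3.14, 3.14].

## Interface

Orientations are given as a rotation vector (axis times angle).
In Python, from workcell import * gives the robot as it stands.
- The arm moves only by the shell command python3 -m pendant 'ROWS' [FORCE]. ROWS is JSON, a list of rows, each an object with "dp": the shift along the tool's x, y, z in cm, a list of three; "spin": the turn about the tool's z in rad; "gripper": the finger opening in cm, from 0 to 8.54. In form: [{"dp": [tx, ty, tz], "spin": spin, "gripper": gripper}, ...]. A call has 1 to 10 rows; each row is the pose to reach, as a shift and turn from the pose commanded when the call began, along the tool's axes at that moment; what a row does not reach only later rows make up. A row lasts 1/10 s, in which the tool goes at most 50 mm and 8.59 degrees, less where a joint would pass 70% of its speed; a pose out of reach is approached as far as the arm can. A call with a gripper value outside its range is refused whole. The fingers move at their own pace and stop on an object; FORCE is the grip in N (left out, the last holds). Time passes only in rows, so rows that repeat a pose let the fingers close. It gives the time, the measured TCP pose, the force, the opening and the grip force at its end, in the units of the state.
- observe(): the state, without advancing time (a new reading comes with each control period).
- get_image(name): name is "scene" or "top"; returns (picture, depth): 480x640x3 uint8, red, green, blue; 480x640 float32, m along the optical axis (not along the pixel's ray), 0 where there is no reading.
- camera_info(name): a dict with "fx", "fy", "cx", "cy" (pixels), "k1" (the pictures are not rectified: a ray, as slopes to the right and down, at radius r is drawn at 1 + k1 r^2 times it, then the intrinsics apply), "rvec" (rotation vector, rad) and "tvec" (3), from world to camera coordinates, as OpenCV has them. Camera axes: x right, y down, z forward; pixel columns grow to the right and rows downward; lengths in m; the calibration is good to about 2 mm. A picture is of the moment at which its call begins. camera_info takes no time and is no camera call.
- hand_in(): hands the job in; it is judged then, once.
Trained networks look in the newest picture that a camera, given by its name, has taken for a name from the list of things; names that differ only in an ending like _2 or _b are one class to them, and where a whole thing is asked for, a point or a joint stands for the part that bears it (a point fixed in the world has none). Each returns a list of dicts, best first, with "p" (0 to 1); they miss things now and then, are a little off and sometimes report something else, mostly with a low value. They report only what shows in the picture. A call takes as long as a camera call. They do not tell look-alikes from the thing itself.
- silhouettes(camera, label): "pixels" (480x640 bool, what is visible of it) and "location" ([row, column] in pixels, amid what is visible of it).
The state is a dict: "time": time; "joint_positions": joint angles; "joint_vel": joint speeds; "joint_torque": joint torques, N m; "tcp_pos": TCP position; "orientation": TCP orientation; "ft_force": force on the tool from outside, world axes, zero at the start; "wrist_torque": the same for the moment, N m; "finger_gap": finger opening in m; "grasp_force": force on a finger pad.
Only numpy, scipy, OpenCV 4.12 (cv2) and the standard library are available. Lean on these libraries where they do the work, as an engineer would, in place of code of your own. Each camera call takes 0.05 s, during which the arm holds its last target. There are 200 camera calls.

## Working session

There is one attempt and no reset: what is moved stays moved. The work goes in short steps, Python scripts to look and compute and a shell command to move; the robot and the scene stay as the last step left them, time stands still between calls to the robot, and variables do not carry over. Pictures are saved under pics/ and viewed, at most 10 in all, crops included, and the job is handed in when it is done.

```bash
mkdir -p pics
cat > h.py <<'E'
from workcell import *
import numpy as np, cv2
from scipy.spatial.transform import Rotation as R
def cloud(name,depth):
    c=camera_info(name);v,u=np.mgrid[0:480,0:640]
    K=np.array([[c['fx'],0,c['cx']],[0,c['fy'],c['cy']],[0,0,1.]])
    # undistort by iteration
    xd=(u-c['cx'])/c['fx'];yd=(v-c['cy'])/c['fy'];x,y=xd.copy(),yd.copy()
    for _ in range(8):
        s=1+c['k1']*(x*x+y*y);x,y=xd/s,yd/s
    P=np.stack([x*depth,y*depth,depth],-1)
    Rm=R.from_rotvec(c['rvec']).as_matrix()
    W=(P-np.array(c['tvec']))@Rm
    W[depth<=0]=np.nan
    return W
E
python3 - <<'E'
from h import *
for n in('scene','top'):
    im,d=get_image(n);np.savez(f'{n}0.npz',im=im,d=d);cv2.imwrite(f'pics/{n}0.png',im[...,::-1])
    W=cloud(n,d)
    for l in ('plaque','clamp_handle','jig','clamp_foot'):
        for r in silhouettes(n,l)[:4]:
            m=r['pixels'];p=W[m];p=p[~np.isnan(p[:,0])]
            print(n,l,round(r['p'],2),np.round(r['location']),m.sum(),np.round(np.median(p,0),3),np.round(np.percentile(p,2,0),3),np.round(np.percentile(p,98,0),3)) if len(p) else 0
s=observe();print(s['time'],s['tcp_pos'],s['orientation'],R.from_rotvec(s['orientation']).as_matrix().round(3))
E
```

```text
scene plaque 0.84 [222. 229.] 2485 [ 0.569 -0.259  0.108] [ 0.486 -0.277  0.023] [ 0.638 -0.249  0.169]
scene plaque 0.76 [160. 293.] 352 [ 0.244 -0.362  0.077] [ 0.156 -0.449 -0.002] [ 0.262 -0.342  0.115]
scene clamp_handle 0.94 [247. 333.] 356 [0.507 0.011 0.152] [ 0.489 -0.022  0.069] [0.515 0.036 0.202]
scene clamp_handle 0.19 [220. 158.] 1691 [ 0.642 -0.496  0.037] [ 0.39  -0.556  0.002] [ 0.691 -0.429  0.065]
scene jig 0.66 [276. 283.] 12955 [ 0.549 -0.1    0.02 ] [ 0.386 -0.318  0.008] [0.708 0.084 0.162]
scene jig 0.35 [304. 299.] 965 [ 0.605 -0.005  0.042] [ 0.565 -0.05   0.02 ] [0.634 0.035 0.047]
top plaque 0.95 [197. 398.] 1119 [ 0.554 -0.265  0.132] [ 0.479 -0.29   0.018] [ 0.639 -0.252  0.171]
top plaque 0.58 [326. 442.] 517 [ 0.219 -0.383  0.091] [ 0.174 -0.44  -0.001] [ 0.262 -0.344  0.116]
top plaque 0.58 [250. 214.] 1282 [0.431 0.254 0.023] [0.31  0.181 0.001] [0.603 0.301 0.031]
top clamp_handle 0.57 [218. 300.] 219 [0.499 0.004 0.16 ] [ 0.485 -0.033  0.068] [0.513 0.032 0.202]
top jig 0.94 [218. 348.] 11853 [ 0.528 -0.139  0.018] [ 0.386 -0.358  0.013] [0.698 0.071 0.154]
top jig 0.65 [275. 272.] 534 [0.356 0.069 0.131] [0.328 0.043 0.001] [0.386 0.101 0.184]
0.5 [0.18431745 0.51817401 0.23128164] [-5.34317042e-01 -3.09579626e+00  2.10240543e-05] [[-0.942  0.335 -0.   ]
 [ 0.335  0.942 -0.   ]
 [ 0.    -0.    -1.   ]]
```

```bash
python3 -c "
import workcell;print([x for x in dir(workcell) if x[0]!='_'])"
```

```text
['MotionError', 'camera_info', 'get_image', 'hand_in', 'observe', 'silhouettes', 'tcp_to_grasp']
```

View pics/scene0.png

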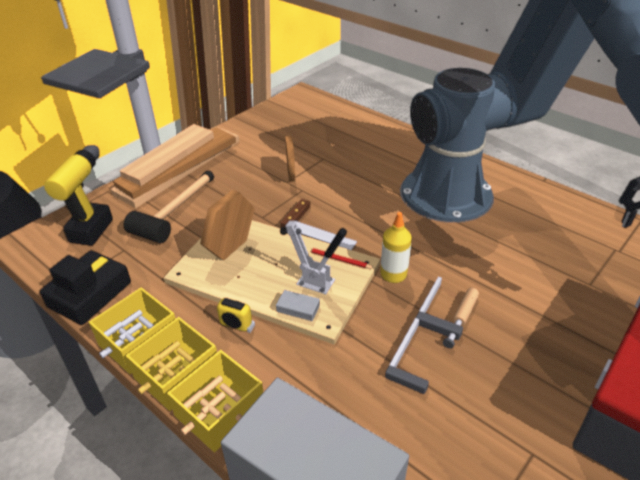

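View pics/top0.png

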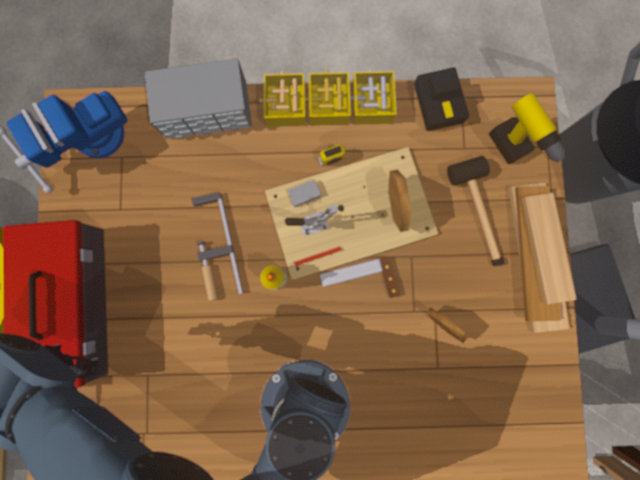

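The scene shows two hexagonal plaques. One stands on the board (scene 229,222; top 398,197) with its top at about 169 mm. The other stands on the bench (scene 293,160; top 442,326) with its top at only about 115 mm. The one on the board fits the 150 mm description. I'll confirm it in a crop and fit the geometry.

```bash
cat > fit.py <<'E'
from h import *
z=np.load('top0.npz');W=cloud('top',z['d']);im=z['im']
z2=np.load('scene0.npz');W2=cloud('scene',z2['d'])
hsv=cv2.cvtColor(im,cv2.COLOR_RGB2HSV)
m=(abs(W[...,2]-.018)<.009)&(W[...,0]>.35)&(W[...,0]<.75)&(W[...,1]>-.4)&(W[...,1]<.13)&(im[...,0]>150)&(im[...,2]>70)
n,lab,st,_=cv2.connectedComponentsWithStats(m.astype('u1'))
k=1+np.argmax(st[1:,4]);p=W[lab==k][:,:2]
r=cv2.minAreaRect((p*1000).astype('f4'));print('board',r,len(p))
c=np.array(r[0])/1000
box=cv2.boxPoints(r);e=[box[1]-box[0],box[2]-box[1]];e=max(e,key=np.linalg.norm);ex=e/np.linalg.norm(e);ex=ex*np.sign(ex[1])
ey=np.array([-ex[1],ex[0]]);O=c-ex*.010
print('O',O,'ex',ex,'yaw',np.degrees(np.arctan2(ex[1],ex[0])))
np.savez('jig.npz',O=O,ex=ex,ey=ey)
def J(p): return np.stack([(p[:,:2]-O)@ex,(p[:,:2]-O)@ey,p[:,2]],-1)
for nm,WW in(('top',W),('scene',W2)):
    q=WW.reshape(-1,3);q=q[~np.isnan(q[:,0])];j=J(q)
    a=j[(abs(j[:,0]+.12)<.06)&(abs(j[:,1])<.13)&(j[:,2]>.04)&(j[:,2]<.18)]
    print(nm,'plaque',np.percentile(a,[2,50,98],axis=0).round(3).tolist())
    t=a[a[:,2]>.158];print('top',t.mean(0).round(3),np.percentile(t,[3,97],axis=0).round(3).tolist(),np.degrees(0))
    if len(t)>5: print('line',cv2.fitLine(t[:,:2].astype('f4'),cv2.DIST_L2,0,.01,.01).ravel())
    f=a[(a[:,2]<.15)];A=np.c_[f[:,1:],np.ones(len(f))];print('face x=ay+bz+c',np.linalg.lstsq(A,f[:,0],rcond=None)[0].round(3))
    a=j[(j[:,0]>.02)&(j[:,0]<.26)&(abs(j[:,1])<.05)&(j[:,2]>.08)&(j[:,2]<.22)]
    for lo in np.arange(.08,.22,.02):
        b=a[(a[:,2]>=lo)&(a[:,2]<lo+.02)]
        if len(b): print('  clamp z',round(lo,2),np.percentile(b[:,0],[0,50,100]).round(3),np.percentile(b[:,1],[0,50,100]).round(3),len(b))
E
python3 fit.py
python3 - <<'E'
from h import *
im=np.load('scene0.npz')['im'][130:330,150:400];cv2.imwrite('pics/crop.png',cv2.resize(im,None,fx=3,fy=3,interpolation=2)[...,::-1])
E
```

```text
board ((543.3088989257812, -145.51226806640625), (271.2376708984375, 441.5281982421875), 15.79471492767334) 10543
O [ 0.54603081 -0.1551347 ] ex [-0.27219146  0.9622431 ] yaw 105.79471
top plaque [[-0.132, -0.058, 0.049], [-0.109, 0.025, 0.138], [-0.094, 0.1, 0.171]]
top [-0.115  0.021  0.167] [[-0.13, -0.025, 0.161], [-0.1, 0.065, 0.171]] 0.0
line [ 0.15655316  0.9876695  -0.11495072  0.02078599]
face x=ay+bz+c [ 0.133 -0.08  -0.102]
  clamp z 0.08 [0.087 0.118 0.144] [-0.008  0.004  0.018] 40
  clamp z 0.1 [0.079 0.098 0.149] [-0.008  0.003  0.01 ] 39
  clamp z 0.12 [0.071 0.15  0.163] [-0.01   0.007  0.012] 41
  clamp z 0.14 [0.04  0.072 0.172] [-0.009  0.004  0.012] 87
  clamp z 0.16 [0.059 0.079 0.18 ] [-0.008  0.002  0.012] 117
  clamp z 0.18 [0.072 0.183 0.196] [-0.01   0.004  0.012] 63
  clamp z 0.2 [0.181 0.187 0.194] [-0.007  0.001  0.01 ] 15
scene plaque [[-0.133, -0.061, 0.044], [-0.106, 0.005, 0.114], [-0.092, 0.087, 0.17]]
top [-0.111  0.012  0.166] [[-0.129, -0.029, 0.159], [-0.096, 0.058, 0.171]] 0.0
line [ 0.17358166  0.9848195  -0.11133488  0.01214472]
face x=ay+bz+c [ 0.196 -0.019 -0.105]
  clamp z 0.08 [0.086 0.103 0.153] [-0.018 -0.006  0.013] 117
  clamp z 0.1 [0.08  0.096 0.163] [-0.011 -0.006  0.011] 118
  clamp z 0.12 [0.053 0.091 0.173] [-0.011 -0.007  0.011] 144
  clamp z 0.14 [0.04  0.081 0.183] [-0.012 -0.006  0.011] 192
  clamp z 0.16 [0.048 0.079 0.192] [-0.012 -0.005  0.012] 184
  clamp z 0.18 [0.079 0.189 0.2  ] [-0.012 -0.007  0.009] 86
  clamp z 0.2 [0.184 0.191 0.197] [-0.009 -0.001  0.009] 24
```

View pics/crop.png

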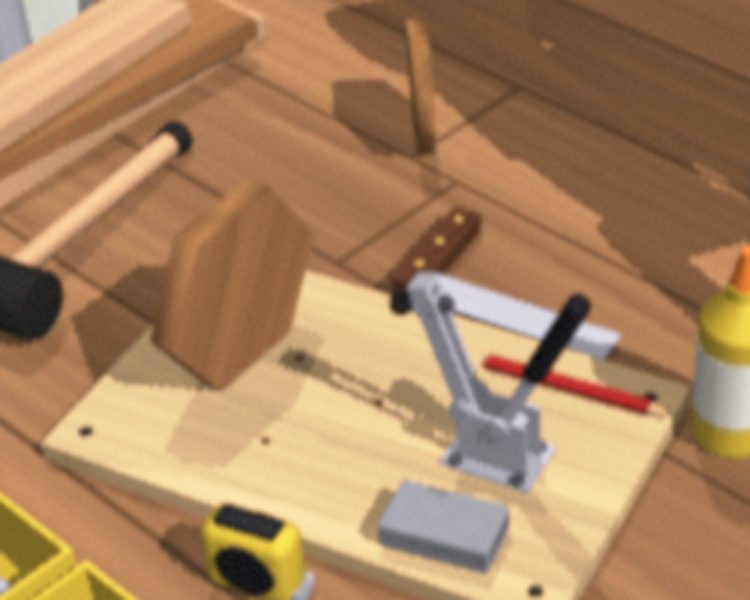

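The crop confirms it. The large plaque (crop 240,290) has its plain back towards the clamp, and the small one (crop 422,85) stands off the board. I'll raise the tool, close the fingers and turn it so that tool y = board x and tool x = board y.

```bash
python3 -m pendant '[{"dp":[0,0,-10],"spin":-0.62,"gripper":0},{"dp":[0,0,-10],"spin":-0.62,"gripper":0},{"dp":[0,0,-10],"spin":-0.62,"gripper":0},{"dp":[0,0,-10],"spin":-0.62,"gripper":0},{"dp":[0,0,-10],"spin":-0.62,"gripper":0}]'
cat > rel.py <<'E'
from h import *
z=np.load('jig.npz')
def show():
    s=observe();T=R.from_rotvec(s['orientation']).as_matrix();p=np.array(s['tcp_pos'])
    d=p[:2]-z['O'];print('t',s['time'],'jig tcp mm',(1000*np.array([d@z['ex'],d@z['ey'],p[2]])).round(1),'gap',s['finger_gap'],'F',np.round(s['ft_force'],2),'g',tcp_to_grasp)
    print('tool y.ex',T[:2,1]@z['ex'],'tool x.ex',T[:2,0]@z['ex'])
    return p,T
if __name__=='__main__':show()
E
python3 - <<'E'
from rel import *
p,T=show()
t=np.r_[z['O']-.215*z['ex']+.02*z['ey'],.33]
print('dp cm',(T.T@(t-p)*100).round(1))
W=cloud('top',np.load('top0.npz')['d'])
for l in('glue','mallet'):
    for r in silhouettes('top',l)[:2]:
        q=W[r['pixels']];q=q[~np.isnan(q[:,0])];j=np.c_[(q[:,:2]-z['O'])@z['ex'],(q[:,:2]-z['O'])@z['ey'],q[:,2]];print(l,r['p'],np.percentile(j,[3,50,97],axis=0).round(3).tolist())
E
```

```text
time: 1.0
tcp_pos: [0.1843, 0.5182, 0.3315]
orientation: [-0.44, 3.11, 0.0]
ft_force: [-0.3, -0.1, -0.3]
finger_gap: 0.0123
grasp_force: 0.0
t 1.0 jig tcp mm [746.3 164.8 331.5] gap 0.012258033817729233 F [-0.3  -0.13 -0.29] g -0.0187
tool y.ex 0.9999851934293646 tool x.ex -0.005430377749019166
dp cm [-14.  -96.2   0.1]
glue 0.83 [[0.241, 0.091, 0.055], [0.267, 0.121, 0.132], [0.298, 0.147, 0.181]]
mallet 0.71 [[-0.39, -0.036, 0.013], [-0.342, 0.017, 0.039], [-0.293, 0.258, 0.065]]
```

```bash
python3 -m pendant '[{"dp":[-2,-20,0],"spin":0,"gripper":0},{"dp":[-4,-30,0],"spin":0,"gripper":0},{"dp":[-6,-40,0],"spin":0,"gripper":0},{"dp":[-7,-50,0],"spin":0,"gripper":0},{"dp":[-8,-55,0],"spin":0,"gripper":0},{"dp":[-9,-60,0],"spin":0,"gripper":0},{"dp":[-10,-65,0],"spin":0,"gripper":0},{"dp":[-11,-70,0],"spin":0,"gripper":0},{"dp":[-11,-75,0],"spin":0,"gripper":0},{"dp":[-12,-80,0],"spin":0,"gripper":0}]' >/dev/null;python3 rel.py
```

```text
t 2.1 jig tcp mm [249.9  90.5 331.4] gap 0.0002874359519717577 F [ 0.37 -0.17  0.09] g -0.0187
tool y.ex 0.9999985289340211 tool x.ex 0.0016972851656924526
```

```bash
python3 -m pendant '[{"dp":[-7,-46.5,0],"spin":0,"gripper":0},{"dp":[-7,-46.5,0],"spin":0,"gripper":0},{"dp":[-7,-46.5,0],"spin":0,"gripper":0},{"dp":[-7,-46.5,0],"spin":0,"gripper":0},{"dp":[-7,-46.5,0],"spin":0,"gripper":0},{"dp":[-7,-46.5,0],"spin":0,"gripper":0},{"dp":[-7,-46.5,0],"spin":0,"gripper":0},{"dp":[-7,-46.5,0],"spin":0,"gripper":0},{"dp":[-7,-46.5,0],"spin":0,"gripper":0},{"dp":[-7,-46.5,0],"spin":0,"gripper":0}]' >/dev/null;python3 rel.py
```

```text
t 3.1 jig tcp mm [-216.3   19.7  329.5] gap -0.00023910588950764507 F [ 0.17  0.81 -0.37] g -0.0187
tool y.ex 0.9999929208481038 tool x.ex 0.0036564227237628755
```

```bash
python3 -m pendant '[{"dp":[-0.4,0,5],"spin":0,"gripper":0},{"dp":[-0.4,0,10],"spin":0,"gripper":0},{"dp":[-0.4,0,14],"spin":0,"gripper":0},{"dp":[-0.4,0,17],"spin":0,"gripper":0},{"dp":[-0.4,0,17.8],"spin":0,"gripper":0},{"dp":[-0.4,1.5,17.8],"spin":0,"gripper":0},{"dp":[-0.4,3,17.8],"spin":0,"gripper":0},{"dp":[-0.4,4,17.8],"spin":0,"gripper":0},{"dp":[-0.4,5,17.8],"spin":0,"gripper":0},{"dp":[-0.4,5,17.8],"spin":0,"gripper":0}]' >/dev/null;python3 rel.py
python3 - <<'E'
from h import *
im,d=get_image('scene');cv2.imwrite('pics/a.png',cv2.resize(im[100:340,130:450],None,fx=2.4,fy=2.4)[...,::-1])
E
```

```text
t 4.1 jig tcp mm [-162.1   14.8  154. ] gap -0.00012738388431779755 F [0.4  0.75 0.86] g -0.0187
tool y.ex 0.9999966021348081 tool x.ex -0.0025685978844818824
```

View pics/a.png

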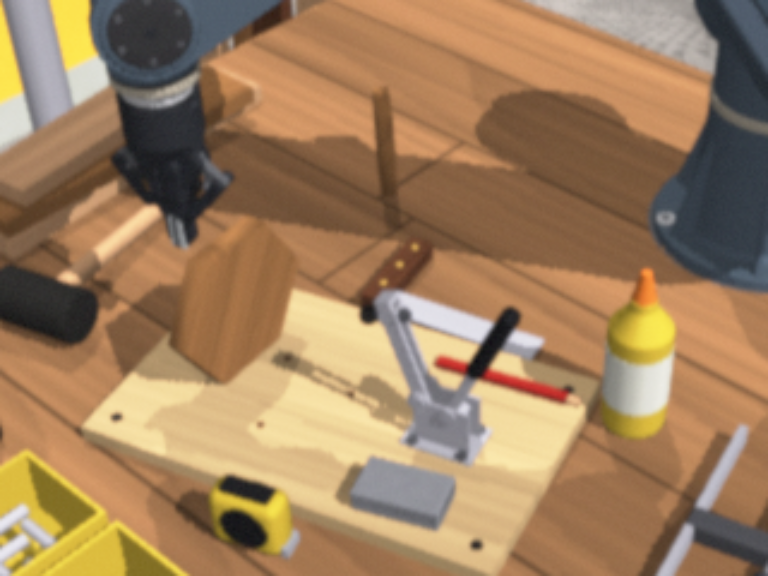

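The fingers (180,235) stand clear behind the plaque's upper edge (250,225). Next comes the light push.

```bash
python3 -m pendant '[{"dp":[0,0.5,0],"spin":0,"gripper":0},{"dp":[0,1,0],"spin":0,"gripper":0},{"dp":[0,1.5,0],"spin":0,"gripper":0},{"dp":[0,2,0],"spin":0,"gripper":0},{"dp":[0,2.4,0],"spin":0,"gripper":0},{"dp":[0,2.8,0],"spin":0,"gripper":0},{"dp":[0,3.2,0],"spin":0,"gripper":0},{"dp":[0,3.6,0],"spin":0,"gripper":0},{"dp":[0,4.0,0],"spin":0,"gripper":0},{"dp":[0,4.0,0],"spin":0,"gripper":0}]' >/dev/null;python3 rel.py
cat > plq.py <<'E'
from h import *
import sys
z=np.load('jig.npz')
for n in('top','scene'):
    im,d=get_image(n);W=cloud(n,d)
    if n=='scene': cv2.imwrite(f'pics/{sys.argv[1]}.png',cv2.resize(im[100:340,130:450],None,fx=2.4,fy=2.4)[...,::-1])
    for r in silhouettes(n,'plaque')[:3]:
        q=W[r['pixels']];q=q[~np.isnan(q[:,0])]
        j=np.c_[(q[:,:2]-z['O'])@z['ex'],(q[:,:2]-z['O'])@z['ey'],q[:,2]]
        print(n,round(r['p'],2),np.percentile(j,[3,50,97],axis=0).round(3).tolist())
        t=j[(j[:,2]>.034)&(j[:,2]<.052)]
        if len(t)>50: print('  minrect',cv2.minAreaRect((t[:,:2]*1000).astype('f4')))
E
python3 plq.py b
```

```text
t 5.15 jig tcp mm [-122.3   15.3  153.3] gap 0.0002897604403398805 F [-0.19  0.1   0.03] g -0.0187
tool y.ex 0.9999958328612887 tool x.ex -0.002869938478655465
top 0.87 [[-0.166, 0.332, 0.037], [-0.13, 0.377, 0.099], [-0.104, 0.431, 0.116]]
top 0.51 [[-0.113, -0.065, 0.101], [-0.105, -0.055, 0.12], [-0.097, -0.045, 0.136]]
scene 0.74 [[-0.155, 0.325, 0.013], [-0.117, 0.346, 0.084], [-0.1, 0.4, 0.114]]
```

View pics/b.png

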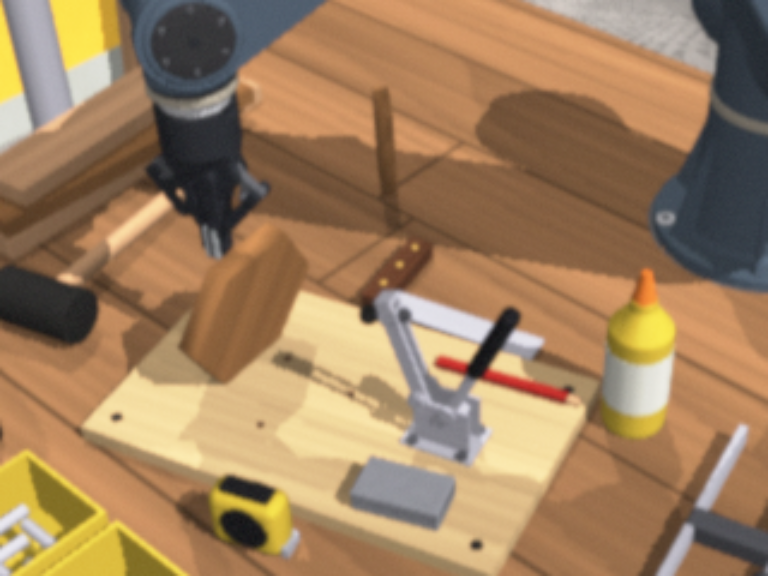

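The plaque (245,300) is tilting towards the clamp but is not yet past balance, so I push a little more.

```bash
python3 -m pendant '[{"dp":[0,0.4,0],"spin":0,"gripper":0},{"dp":[0,0.8,0],"spin":0,"gripper":0},{"dp":[0,1.2,0],"spin":0,"gripper":0},{"dp":[0,1.6,0],"spin":0,"gripper":0},{"dp":[0,2,0],"spin":0,"gripper":0},{"dp":[0,2,0],"spin":0,"gripper":0},{"dp":[0,2,0],"spin":0,"gripper":0},{"dp":[0,0,-8],"spin":0,"gripper":0},{"dp":[0,0,-18],"spin":0,"gripper":0},{"dp":[0,0,-18],"spin":0,"gripper":0}]' >/dev/null;python3 rel.py
python3 plq.py c
```

```text
t 6.35 jig tcp mm [-121.1   15.6  303.4] gap -0.0004153140569152455 F [ 1.53 -0.61 -0.07] g -0.0187
tool y.ex 0.9999975686781399 tool x.ex -0.0021818564235397964
top 0.97 [[-0.159, 0.33, 0.017], [-0.128, 0.372, 0.097], [-0.103, 0.423, 0.116]]
scene 0.74 [[-0.091, -0.072, 0.02], [-0.016, -0.007, 0.043], [0.051, 0.074, 0.048]]
  minrect ((-22.325210571289062, 4.512290954589844), (151.8468017578125, 171.11959838867188), 51.742759704589844)
scene 0.59 [[-0.156, 0.325, 0.004], [-0.116, 0.345, 0.081], [-0.1, 0.4, 0.114]]
scene 0.16 [[0.086, -0.117, 0.021], [0.129, -0.098, 0.042], [0.168, -0.066, 0.047]]
  minrect ((125.582763671875, -90.87488555908203), (87.90711212158203, 54.733421325683594), 6.115371227264404)
```

View pics/c.png

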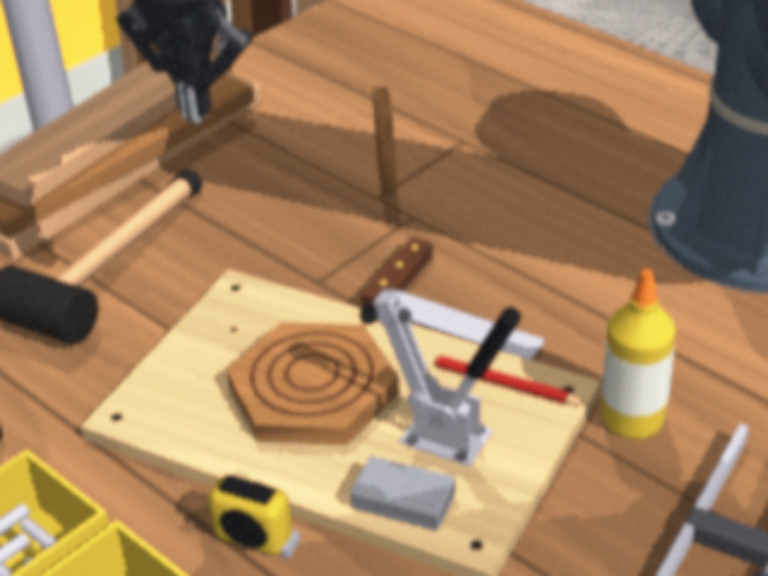

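The plaque lies flat with the rings up (310,380). Its centre is at about board (-22, 4) mm, so the foot at x=10 will land on it. Now over to the handle.

```bash
python3 -m pendant '[{"dp":[-1.6,26,0],"spin":0,"gripper":0},{"dp":[-1.6,26,0],"spin":0,"gripper":0},{"dp":[-1.6,26,0],"spin":0,"gripper":0},{"dp":[-1.6,26,0],"spin":0,"gripper":0},{"dp":[-1.6,26,0],"spin":0,"gripper":0},{"dp":[-1.6,26,0],"spin":0,"gripper":0},{"dp":[-1.6,26,0],"spin":0,"gripper":0},{"dp":[-1.6,26,0],"spin":0,"gripper":0}]' >/dev/null;python3 rel.py
```

```text
t 7.35 jig tcp mm [1.384e+02 1.000e-01 3.008e+02] gap -0.00021698815685026727 F [-0.84 -0.12 -0.16] g -0.0187
tool y.ex 0.9999970184746944 tool x.ex -0.0024248225280703584
```

```bash
python3 -m pendant '[{"dp":[0,0,5],"spin":0,"gripper":0},{"dp":[0,0,9],"spin":0,"gripper":0},{"dp":[0,0,11.6],"spin":0,"gripper":0},{"dp":[0,0,11.6],"spin":0,"gripper":0},{"dp":[0,1.2,11.6],"spin":0,"gripper":0},{"dp":[0,2.3,11.6],"spin":0,"gripper":0},{"dp":[0,3.4,12.0],"spin":0,"gripper":0},{"dp":[0,4.6,12.6],"spin":0,"gripper":0},{"dp":[0,5.5,13.2],"spin":0,"gripper":0},{"dp":[0,6.4,13.9],"spin":0,"gripper":0}]';python3 rel.py
```

```text
time: 8.35
tcp_pos: [0.4914, 0.0414, 0.1639]
orientation: [-0.436, 3.108, -0.001]
ft_force: [-0.2, -1.5, 6.3]
finger_gap: 0.0001
grasp_force: 2.5
t 8.35 jig tcp mm [204.   -0.9 163.9] gap 0.00012732115467486882 F [-0.22 -1.52  6.25] g -0.0187
tool y.ex 0.999993570046987 tool x.ex -0.0033784756405586536
```

```bash
python3 -m pendant '[{"dp":[0,0.8,0.8],"spin":0,"gripper":0},{"dp":[0,1.5,1.7],"spin":0,"gripper":0},{"dp":[0,2.2,2.6],"spin":0,"gripper":0},{"dp":[0,2.8,3.5],"spin":0,"gripper":0},{"dp":[0,3.3,4.5],"spin":0,"gripper":0},{"dp":[0,3.7,5.6],"spin":0,"gripper":0},{"dp":[0,4.0,6.5],"spin":0,"gripper":0},{"dp":[0,4.2,7.3],"spin":0,"gripper":0},{"dp":[0,4.4,8.2],"spin":0,"gripper":0},{"dp":[0,4.4,8.8],"spin":0,"gripper":0}]';python3 rel.py
```

```text
time: 9.35
tcp_pos: [0.4788, 0.0833, 0.0745]
orientation: [-0.436, 3.11, 0.001]
ft_force: [-4.5, 6.7, 40.1]
finger_gap: 0.0001
grasp_force: 21.9
t 9.35 jig tcp mm [247.7  -0.3  74.5] gap 7.741581864334088e-05 F [-4.45  6.67 40.07] g -0.0187
tool y.ex 0.99999635429392 tool x.ex -0.0026734022249737532
```

The force is 40 N at z=74 mm, so the handle is at its stop. I lift straight off and check.

```bash
python3 -m pendant '[{"dp":[0,0,-0.5],"spin":0,"gripper":0},{"dp":[0,0,-3],"spin":0,"gripper":0},{"dp":[0,0,-8],"spin":0,"gripper":0},{"dp":[0,0,-13],"spin":0,"gripper":0},{"dp":[0,0,-18],"spin":0,"gripper":0},{"dp":[0,0,-20],"spin":0,"gripper":0},{"dp":[0,0,-20],"spin":0,"gripper":0}]' >/dev/null;python3 rel.py; python3 plq.py d
python3 - <<'E'
from h import *
z=np.load('jig.npz')
for n in('top','scene'):
  im,d=get_image(n);q=cloud(n,d).reshape(-1,3);q=q[~np.isnan(q[:,0])];j=np.c_[(q[:,:2]-z['O'])@z['ex'],(q[:,:2]-z['O'])@z['ey'],q[:,2]]
  for lo in range(185,285,20):
    a=j[(j[:,0]>lo/1e3)&(j[:,0]<lo/1e3+.02)&(abs(j[:,1])<.008)&(j[:,2]>.03)&(j[:,2]<.13)]
    print(n,lo,len(a),np.median(a[:,2]).round(4) if len(a) else '')
E
```

```text
t 10.05 jig tcp mm [246.9  -0.7 277.3] gap -0.0003128911065095422 F [ 0.52  0.58 -0.7 ] g -0.0187
tool y.ex 0.9999959520245841 tool x.ex -0.0024989901143936954
top 0.91 [[-0.171, 0.33, 0.003], [-0.131, 0.376, 0.094], [-0.103, 0.432, 0.115]]
top 0.71 [[-0.094, -0.062, 0.037], [-0.03, 0.012, 0.043], [0.042, 0.077, 0.048]]
  minrect ((-26.335086822509766, 5.626060485839844), (150.775146484375, 167.79013061523438), 51.730918884277344)
scene 0.89 [[-0.157, 0.325, 0.009], [-0.117, 0.346, 0.084], [-0.1, 0.402, 0.114]]
scene 0.72 [[-0.093, -0.072, 0.022], [-0.025, -0.016, 0.044], [0.049, 0.075, 0.048]]
  minrect ((-28.750762939453125, 3.6612701416015625), (162.13011169433594, 156.24920654296875), 22.750629425048828)
top 185 41 0.0747
top 205 21 0.0742
top 225 0 
top 245 9 0.0761
top 265 23 0.0741
scene 185 53 0.0739
scene 205 61 0.0756
scene 225 59 0.0756
scene 245 67 0.075
scene 265 59 0.0737
```

View pics/d.png

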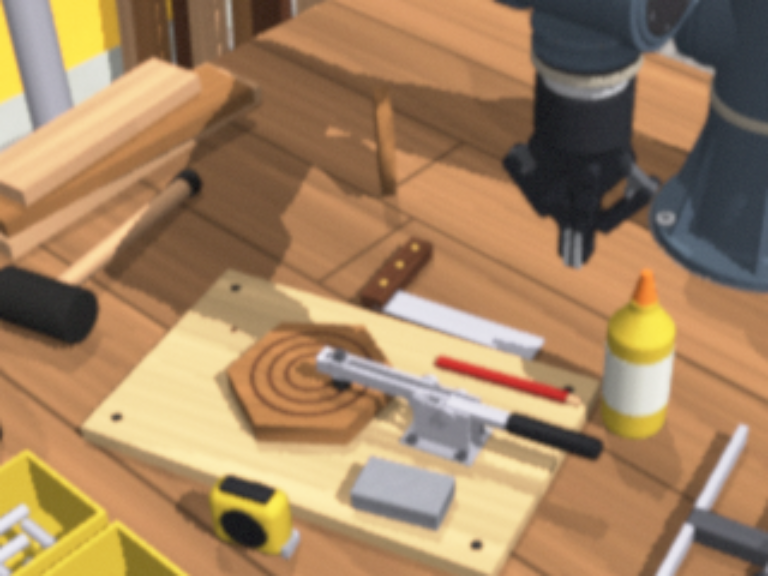

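The handle lies level (555,435; flat at about 75 mm along its length). The foot (340,383) presses on the ringed plaque, the other things are where they were, and the robot is clear.

```bash
python3 -c "
from workcell import *
print(hand_in())"
```

```text
the job is handed in; nothing more can be done
None
```

The plaque was tipped flat with its ringed face up, the clamp handle is fully down with its foot on the plaque, the robot is clear, nothing else appears moved, and the job was handed in at about 10 s (no verdict was returned).

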